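Zero the scale under the bowl

ROBOT

A 6-joint arm with a two-finger parallel gripper is mounted at the origin on the work surface. World frame = base frame: x ahead of the robot, y to its left, z up, the work surface at z = 0. Lengths are in m, angles in rad, forces in N, time in s.
With the tool pointing down it reaches from about 0.325 to 0.9 m from the base axis. Payload 6.1 kg.
Tool frame: the origin (TCP) lies midway between the tips of the shut fingers; the grasp point (between the pads) lies 19 mm behind it; z points along the fingers, y is the line along which they close (so a half turn about z gives the same grasp; the last joint's range is limited). The gripper opens to 85 mm and grips with 20 to 120 N. Pads are 22 mm wide; open, the fingers measure 114 mm over their backs; the gripper's body (76 mm by 85 mm) begins 54 mm behind the grasp point. The pads swing forward as they close: fully open they stand 13 mm farther back than shut.
Start: joints at [-1.346, 0.22, 1.526, -0, 1.395, -0.126], TCP at [0.215, -0.587, 0.231] pointing down, gripper open.
Joint ranges: [-2.98, 2.98], [-0.91, 2.08], [0.09, 2.57], [-1.24, 4.39], [0.2, 2.65], [-2.68, 2.68]. Speed limits (rad/s): [2.57, 2.57, 3.01, 3.14, 3.14, 3.14].

INTERFACE

Orientations are given as [roll, pitch, yaw] about the fixed x, y, z axes, in that order (R = Rz(yaw) Ry(pitch) Rx(roll)).
In Python, from plant import movep, move_l, set_joints, gripper_to, hold, inverse_kinematics, observe, get_image, get_calibration, Unreachable, job_done gives the robot as it stands. Calls block until the motion is done:
- movep(position, orientation): joint-space move of the TCP to a pose.
- move_l(position, feed=0.15, rotation=None, max_force=None): straight line of the TCP; rotation=None keeps the orientation; feed is the mean speed in m/s. With max_force (N) it stops when the force on the tool has changed by that much, and returns True; else False.
- set_joints(angles): joint-space move.
- gripper_to(opening, f_grip=None): finger opening in m; f_grip is the grip in N (None keeps the last); returns when the fingers have stopped.
- hold(seconds).
- inverse_kinematics(position, orientation): joint angles nearest the present ones, or None.
- observe(): the state.
- get_image(name): name is "scene" or "side" or "wrist"; returns (picture, depth): 420x560x3 uint8, red, green, blue; 420x560 float32, m along the optical axis (not along the pixel's ray), 0 where there is no reading.
- get_calibration(name): a dict with "intrinsics" (3x3 intrinsics, pixels), "dist_coeffs" ([k1, k2, p1, p2, k3] as OpenCV has them; the pictures are not rectified), "world_from_camera" (4x4, takes a point from camera to world coordinates). Camera axes: x right, y down, z forward; pixel columns grow to the right and rows downward; lengths in m; the calibration is good to about 2 mm. A picture is of the moment at which its call begins: read the wrist's pose just before it. get_calibration takes no time and is no camera call; for the wrist camera it gives the pose at the moment of the call.
A pose or a line that the arm cannot do raises Unreachable and nothing moves.
- job_done(): hands the job in; it is judged then, once.
The state is a dict: "time_s": time; "q": joint angles; "joint_velocities": joint speeds; "joint_torque": joint torques, N m; "eef_pos": TCP position; "tcp_rot": TCP orientation; "ft_force": force on the tool from outside, world axes, zero at the start; "torque": the same for the moment, N m; "opening": finger opening in m; "grasp_force": force on a finger pad.
Only numpy, scipy, OpenCV 4.12 (cv2) and the standard library are available. Lean on these libraries where they do the work, as an engineer would, in place of code of your own. Each camera call takes 0.05 s, during which the arm holds its last target. There are 200 camera calls.

TASK

Get the scale that carries the round bowl ready for weighing: with the fingertips press its oblong on key gently, well down, for about a second and let it come back up, then do the same with its large round zero key, and draw back. Press no other key, do not touch the other scale, and leave the bowl and everything else standing where it is.

Things in the scene. Friction and masses are not known exactly. Their poses are not given: they have to be found in the camera images.
- scale_a: the scale under the round bowl: white, 260 x 176 mm, fixed; origin at the centre of its underside, z up, x from its key panel (roughly facing the robot) to its steel platform. Panel top 38 mm up; platform 158 x 170 mm, top 52 mm up, centred at x +50 mm. Three grey spring keys in a row along y, 52 mm apart, at x -108 mm; tops 52 mm up, 14 mm proud of the panel
- scale_b: the other portion scale, identical in every way, carrying the oblong tray; the two scales stand left and right of the middle and may be swapped
- scale_a_on_top (a point): point at the centre of the top of the on (oblong, 32 mm along the scale's x by 16 mm) key of scale_a; left end of the row, +52 mm in the scale's y; it moves down with the key
- scale_a_unit_top (a point): point at the centre of the top of the units (small round, 16 mm diameter) key of scale_a; middle of the row; it moves down with the key
- scale_a_tare_top (a point): point at the centre of the top of the zero (large round, 30 mm diameter) key of scale_a; right end of the row, -52 mm in the scale's y; it moves down with the key
- scale_a_on (a joint): travel of the oblong on key of scale_a, m: 0 up, 0.009 fully down; sprung, 0.7 N to start, about 8 N fully down, comes back up by itself; counts as pressed beyond 0.0035
- scale_a_unit (a joint): travel of the small round units key of scale_a, m, same range
- scale_a_tare (a joint): travel of the large round zero key of scale_a, m: 0 up, 0.009 fully down; sprung, 0.7 N to start, about 8 N fully down, comes back up by itself; counts as pressed beyond 0.0035
- scale_b_on (a joint): travel of the oblong key of scale_b, m, same range
- scale_b_unit (a joint): travel of the small round key of scale_b, m, same range
- scale_b_tare (a joint): travel of the large round key of scale_b, m, same range
- bowl: loose round steel bowl, rim diameter 144 mm, 50 mm high, empty, on the platform of scale_a, rim 102 mm above the table; origin at the centre of its underside
- tray: loose oblong steel tray 130 x 150 x 25 mm on the platform of scale_b, with two carrot stubs standing in it; origin at the centre of its underside
- stub_t1: carrot stub 45 mm tall, foot 38 mm across, standing in the tray; origin under its foot
- stub_t2: carrot stub 40 mm tall, foot 38 mm across, standing in the tray; origin under its foot
- jar: loose glass jar, 44 mm diameter, 85 mm tall, standing between the two scales; origin under its foot
- stub_mid: loose carrot stub 75 mm tall, foot 38 mm across, standing between the scales; origin under its foot
- chunk: loose carrot disc 34 mm diameter, 25 mm tall, on the table near the front between the scales; origin under it
- cup: loose steel cup 56 mm diameter, 60 mm tall, beyond the carrot stub between the scales; origin under its foot
Not all that is in view belongs to the job. What is shaped like the bowl but brown or orange is not meant.

How it is judged:
On the way, in this order (a step that is already met when the one before it is completed fails the run):
1. the oblong on key of the bowl's scale is held down (past 3.5 mm of its 9 mm) for 0.4 s (value of joint scale_a_on above 0.0035 m), for 0.4 s.
2. that key is let back up, the zero key still up (value of joint each of scale_a_on, scale_a_tare below 0.001 m), for 0.1 s.
3. the large round zero key of the bowl's scale is held down (past 3.5 mm of its 9 mm) for 0.4 s (value of joint scale_a_tare above 0.0035 m), for 0.4 s.
At the end, for the whole second after the job is handed in: All six keys are up again (within 1 mm), the bowl stands level and at rest on its scale, and the bowl, the tray and all the other loose things are within 10 mm of where they began (all of step 2 and value of joint each of scale_a_unit, scale_b_on, scale_b_unit, scale_b_tare below 0.001 m and horizontal distance between bowl and scale_a below 0.075 m and z of bowl in the frame of scale_a below 0.058 m and angle between bowl's own z axis and vertical below 0.1 rad and linear speed of bowl below 0.02 m/s and distance of each of bowl, tray, jar, stub_mid, chunk, cup from where it was at the start of the episode below 0.01 m); the robot touches nothing.
It fails at once if any other key (units key, or any key of the other scale) is pressed by more than 2 mm (value of joint any of scale_a_unit, scale_b_on, scale_b_unit, scale_b_tare above 0.002 m).
It fails at once if both keys are pressed at the same time (value of joint each of scale_a_on, scale_a_tare above 0.002 m).
It fails at once if the robot pushes on the scale with more than 25 N (contact force between any of the fingers, the arm and scale_a above 25 N).
It fails at once if the robot touches the other scale (more than 1 N) (contact force between any of the fingers, the arm and scale_b above 1 N).
It fails at once if the bowl, the tray or another loose thing is moved or lifted by more than 10 mm, or the bowl or tray is tipped by more than 0.15 rad (distance of any of jar, stub_mid, chunk, cup, bowl, tray, stub_t1, stub_t2 from where it was at the start of the episode above 0.01 m or angle between any of bowl, tray's own z axis and vertical above 0.15 rad).
It also fails if it takes over 45 s, if anything falls off the work surface, if the arm or the gripper's body presses on something with over 40 N, if the wrist force passes 120 N, or if a joint passes its speed limit or range.

## Working session

There is one attempt and no reset: what is moved stays moved. The work goes in short steps, each a Python script; the robot and the scene stay as the last script left them, time stands still between calls to the robot, and variables do not carry over. Pictures are saved under pics/ and viewed, at most 10 in all, crops included, and the job is handed in when it is done.

```bash
mkdir -p pics
python3 - <<'E'
from plant import *
import cv2,numpy as np,pickle
d={}
for n in("scene","side","wrist"):
    c=get_calibration(n);im,de=get_image(n);d[n]=(c,im,de)
    cv2.imwrite(f"pics/{n}0.png",im[:,:,::-1]);print(n,c["world_from_camera"].round(3).tolist(),c["intrinsics"].round(0).tolist(),c["dist_coeffs"],(de>0).mean())
pickle.dump(d,open("d.pkl","wb"))
E
```

```text
scene [[-0.681, 0.496, -0.539, 1.155], [0.733, 0.448, -0.512, 0.727], [-0.012, -0.744, -0.668, 0.852], [0.0, 0.0, 0.0, 1.0]] [[432.0, 0.0, 278.0], [0.0, 432.0, 204.0], [0.0, 0.0, 1.0]] [-0.02943553  0.          0.          0.          0.        ] 0.9960459183673469
side [[0.965, -0.155, 0.21, 0.244], [-0.261, -0.606, 0.752, -0.906], [0.011, -0.78, -0.625, 0.949], [0.0, 0.0, 0.0, 1.0]] [[540.0, 0.0, 286.0], [0.0, 540.0, 207.0], [0.0, 0.0, 1.0]] [-0.10881127  0.          0.          0.          0.        ] 0.9961607142857143
wrist [[0.344, -0.889, -0.302, 0.292], [-0.939, -0.327, -0.109, -0.558], [-0.002, 0.321, -0.947, 0.371], [0.0, 0.0, 0.0, 1.0]] [[357.0, 0.0, 280.0], [0.0, 357.0, 215.0], [0.0, 0.0, 1.0]] [-0.00031118  0.          0.          0.          0.        ] 0.9960119047619047
```

View pics/scene0.png

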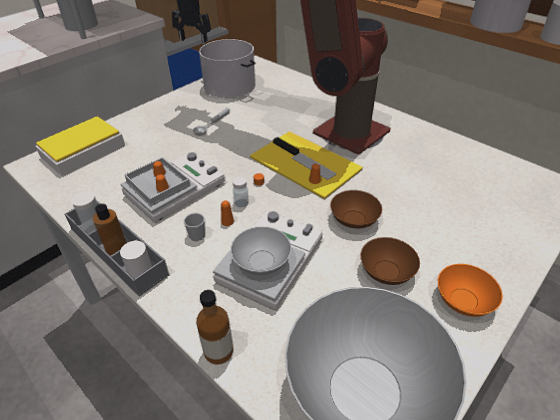

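View pics/side0.png

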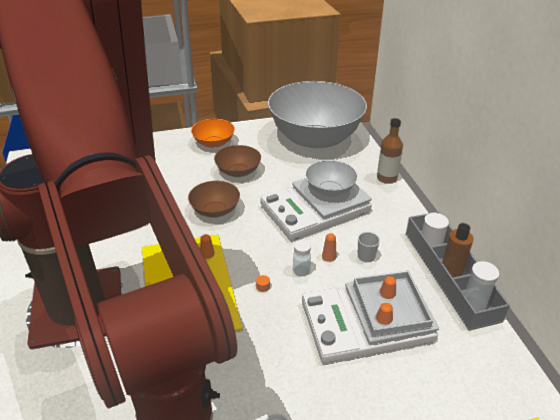

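The bowl's scale is the left one (+y). In the side view its keys are near (272,198) oblong, (281,208) small and (291,219) large. In the scene view they are near (307,230), (289,225) and (272,216). Next I'll segment the keys in both views.

```bash
cat > h.py <<'E'
import cv2,numpy as np
def ray(c,uv,z):
    p=cv2.undistortPoints(np.array([[uv]],float),c["intrinsics"],c["dist_coeffs"])[0,0]
    T=c["world_from_camera"];r=T[:3,:3]@[p[0],p[1],1];o=T[:3,3]
    return o+r*(z-o[2])/r[2]
def pts(c,de,vv,uu):
    p=cv2.undistortPoints(np.stack([uu,vv],-1).astype(float)[:,None],c["intrinsics"],c["dist_coeffs"])[:,0]
    d=de[vv,uu][:,None];T=c["world_from_camera"]
    return np.hstack([p*d,d])@T[:3,:3].T+T[:3,3]
E
python3 - <<'E'
import pickle;from h import *
d=pickle.load(open("d.pkl","rb"))
for n,(u0,u1,v0,v1) in dict(scene=(250,330,200,250),side=(255,375,160,240)).items():
    c,im,de=d[n];k=6
    cv2.imwrite(f"pics/{n}_crop.png",cv2.resize(im[v0:v1,u0:u1,::-1],None,fx=k,fy=k,interpolation=cv2.INTER_NEAREST))
    vv,uu=np.mgrid[0:420,0:560];P=pts(c,de,vv.ravel(),uu.ravel()).reshape(420,560,3)
    # key tops: height band, panel region
    m=((P[...,2]>.046)&(P[...,2]<.058)).astype(np.uint8);w=np.zeros_like(m);w[v0:v1,u0:u1]=1
    nn,l,s,ce=cv2.connectedComponentsWithStats(m*w,connectivity=4)
    for i in range(1,nn):
        if s[i,4]>12: 
            q=P[l==i];print(n,s[i].tolist(),ce[i].round(1),"ray",ray(c,ce[i],.052).round(4),"z",np.median(q[:,2]).round(4))
E
```

```text
scene [267, 211, 11, 9, 79] [272.1 215. ] ray [0.5526 0.1324 0.052 ] z 0.0514
scene [287, 219, 6, 6, 27] [289.3 221.4] ray [0.5401 0.1831 0.052 ] z 0.051
scene [302, 223, 10, 11, 62] [306.9 228. ] ray [0.5276 0.2336 0.052 ] z 0.0513
scene [291, 247, 7, 3, 14] [293.3 248.4] ray [0.6049 0.2544 0.052 ] z 0.0502
side [293, 178, 79, 39, 1214] [331.2 198.1] ray [0.6759 0.1792 0.052 ] z 0.05
side [316, 179, 27, 11, 177] [329.5 184.7] ray [0.6915 0.239  0.052 ] z 0.0547
side [266, 194, 12, 7, 48] [271.3 197. ] ray [0.5193 0.2242 0.052 ] z 0.0495
side [279, 205, 6, 5, 21] [281.2 207.3] ray [0.5341 0.1743 0.052 ] z 0.0497
side [286, 215, 11, 8, 75] [290.9 218.4] ray [0.5467 0.1234 0.052 ] z 0.0498
side [358, 232, 17, 8, 68] [366.4 235.1] ray [0.7127 0.0136 0.052 ] z 0.0526
```

View pics/scene_crop.png

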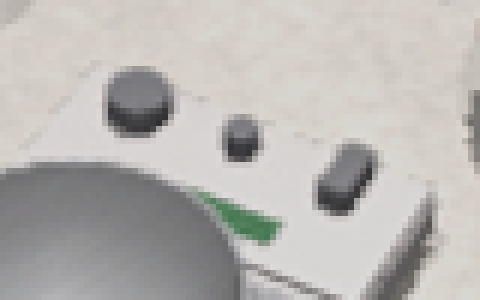

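View pics/side_crop.png

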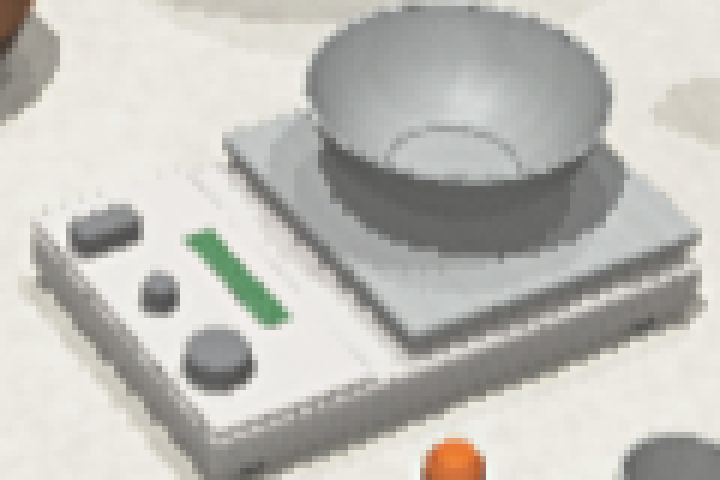

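Run:
```python
from plant import *
import numpy as np
from scipy.spatial.transform import Rotation as R
o=observe();print(o["tcp_rot"],o["eef_pos"])
r=R.from_euler("xyz",o["tcp_rot"]).as_matrix();T=get_calibration("wrist")["world_from_camera"]
print("cam in tool",r.T@(T[:3,3]-o["eef_pos"]),"axis",r.T@T[:3,2])
sx=np.array([np.cos(.253),np.sin(.253),0])
for yaw in np.arange(-4,5)*np.pi/4+.253:
    q=inverse_kinematics([.48,.17,.22],[np.pi,0,yaw]);q2=inverse_kinematics([.55,.13,.05],[np.pi,0,yaw])
    print(round(yaw,3),None if q is None else np.round(q,2),None if q2 is None else np.round(q2,2),"tool y",R.from_euler("xyz",[np.pi,0,yaw]).as_matrix()[:,1].round(2))
```

```text
[-3.13999932e+00 -1.86613705e-04  3.50784517e-01] [ 0.2146534  -0.58646172  0.23038712]
cam in tool [ 0.08264104 -0.00016228 -0.14109003] axis [-3.21561907e-01  5.10258099e-05  9.46888556e-01]
-2.889 [ 0.19 -0.05  1.84  0.    1.36 -1.64] [ 0.09  0.28  1.82  0.    1.04 -1.73] tool y [-0.25  0.97  0.  ]
-2.103 [ 0.19 -0.05  1.84  0.    1.36 -2.42] [ 0.09  0.28  1.82  0.    1.04 -2.52] tool y [-0.86  0.51  0.  ]
-1.318 None None tool y [-0.97 -0.25  0.  ]
-0.532 [ 0.19 -0.05  1.84 -0.    1.36  2.29] [ 0.09  0.28  1.82 -0.    1.04  2.2 ] tool y [-0.51 -0.86  0.  ]
0.253 [ 0.19 -0.05  1.84 -0.    1.36  1.5 ] [ 0.09  0.28  1.82 -0.    1.04  1.41] tool y [ 0.25 -0.97  0.  ]
1.038 [ 0.19 -0.05  1.84 -0.    1.36  0.72] [ 0.09  0.28  1.82 -0.    1.04  0.62] tool y [ 0.86 -0.51  0.  ]
1.824 [ 0.19 -0.05  1.84  0.    1.36 -0.07] [ 0.09  0.28  1.82 -0.    1.04 -0.16] tool y [0.97 0.25 0.  ]
2.609 [ 0.19 -0.05  1.84  0.    1.36 -0.85] [ 0.09  0.28  1.82  0.    1.04 -0.95] tool y [0.51 0.86 0.  ]
3.395 [ 0.19 -0.05  1.84  0.    1.36 -1.64] [ 0.09  0.28  1.82  0.    1.04 -1.73] tool y [-0.25  0.97  0.  ]
```

```bash
cat > look.py <<'E'
from plant import *
from h import *
import sys
def look(tag,save=False):
    c=get_calibration("wrist");im,de=get_image("wrist")
    if save: cv2.imwrite(f"pics/{tag}.png",im[:,:,::-1])
    vv,uu=np.mgrid[0:420,0:560];P=pts(c,de,vv.ravel(),uu.ravel()).reshape(420,560,3)
    dxy=P[...,:2]-[.537,.178]
    m=(P[...,2]>.047)&(P[...,2]<.057)&(abs(dxy[...,0]@np.eye(1) if 0 else dxy[...,0])<.06)&(abs(dxy[...,1])<.09)&(im.mean(-1)<150)
    n,l,s,ce=cv2.connectedComponentsWithStats(m.astype(np.uint8),connectivity=4)
    for i in range(1,n):
        if s[i,4]>40:
            (cx,cy),wh,a=cv2.minAreaRect(np.argwhere(l==i)[:,::-1].astype(np.float32))
            print(tag,s[i].tolist(),"cen",ray(c,ce[i],.052).round(4),"rect",ray(c,(cx,cy),.052).round(4),"z",np.median(P[l==i][:,2]).round(4))
E
python3 - <<'E'
from look import *
sx=np.array([np.cos(.253),np.sin(.253)]);sy=np.array([-sx[1],sx[0]])
gripper_to(0.0)
k=np.array([.5365,.1785])
p=k-.085*sx
movep([*p,.21],[np.pi,0,.253]);hold(.3);look("w1",True)
p=k-.085*sx+.05*sy
move_l([*p,.21]);hold(.3);look("w2")
o=observe();print(o["time_s"],o["eef_pos"],o["ft_force"])
E
```

```text
w1 [203, 68, 22, 43, 822] cen [0.5239 0.23   0.052 ] rect [0.524 0.23  0.052] z 0.0502
w1 [325, 70, 37, 40, 1134] cen [0.5491 0.1307 0.052 ] rect [0.5493 0.1306 0.052 ] z 0.0504
w1 [268, 80, 20, 21, 314] cen [0.5363 0.1803 0.052 ] rect [0.5365 0.1803 0.052 ] z 0.0503
w2 [265, 68, 21, 43, 815] cen [0.5239 0.2309 0.052 ] rect [0.5238 0.2307 0.052 ] z 0.0501
w2 [386, 70, 38, 40, 1146] cen [0.549  0.1313 0.052 ] rect [0.549  0.1313 0.052 ] z 0.0503
w2 [330, 80, 20, 21, 320] cen [0.5362 0.181  0.052 ] rect [0.5361 0.181  0.052 ] z 0.0502
4.8583 [0.44188046 0.20513088 0.21000408] [ 0.12709789 -0.26738424 -0.76067923]
```

View pics/w1.png

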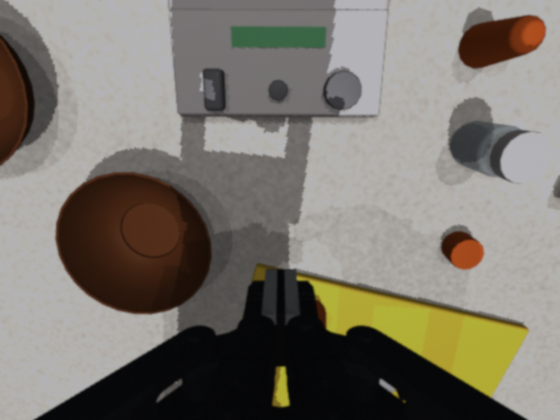

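w1 shows the key row of the bowl's scale: oblong at (213,89), small at (278,90), large at (342,89). The two wrist views agree within about 1 mm, so I'll press the on key with the 22 mm finger width along the row.

```bash
cat > press.py <<'E'
from plant import *
import numpy as np
def press(x,y):
    movep([x,y,.13],[np.pi,0,.2485+np.pi/2]);hold(.2)
    move_l([x,y,.060],feed=.08);hold(.3);f0=observe()["ft_force"][2]
    hit=move_l([x,y,.0448],feed=.015,max_force=13);hold(.4)
    o=observe();print(hit,o["eef_pos"],"dF",(o["ft_force"][2]-f0).round(2))
    hold(.5)
    move_l([x,y,.062],feed=.03);hold(.2);o=observe();print("up dF",(o["ft_force"][2]-f0).round(2))
    move_l([x,y,.13],feed=.1);print(observe()["time_s"])
E
python3 - <<'E'
from press import *
press(.5238,.2307)
E
```

```text
False [0.52385984 0.2307074  0.04534601] dF 6.07
up dF 0.62
11.6
```

The 6.1 N reading means about 6.6 mm of travel, so the on key was pressed and released. Now the zero key.

Run:
```python
from press import *
from look import *
press(.5492,.1306)
p=np.array([.5365,.1805])-.085*np.array([np.cos(.2485),np.sin(.2485)])
move_l([.5492,.1306,.2],feed=.15)
movep([*p,.21],[np.pi,0,.2485]);hold(.3);look("w3")
im,_=get_image("side");cv2.imwrite("pics/side1.png",im[:,:,::-1])
```

```text
False [0.54920305 0.13060345 0.04528606] dF 7.32
up dF 0.1
17.4417
w3 [205, 69, 22, 43, 826] cen [0.5239 0.2301 0.052 ] rect [0.5239 0.2301 0.052 ] z 0.0501
w3 [327, 71, 38, 39, 1129] cen [0.5492 0.1307 0.052 ] rect [0.5492 0.1307 0.052 ] z 0.0503
w3 [271, 80, 20, 21, 314] cen [0.5363 0.1803 0.052 ] rect [0.5364 0.1803 0.052 ] z 0.0502
```

View pics/side1.png

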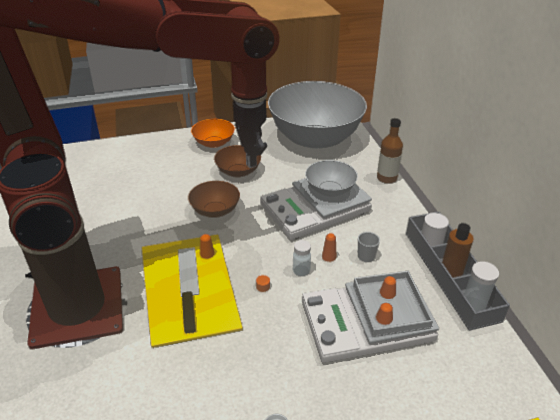

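The side view shows everything where it began: bowl at (331,182), jar at (302,258), stub at (330,247). All the keys are up and the arm is clear, so I'm handing in.

```bash
python3 -c "
from plant import *
print(job_done())"
```

```text
the job is handed in; nothing more can be done
None
```

I pressed and released the on key, then the zero key, of the bowl's scale (about 6 N and 7 N); a last look showed its keys up and nothing moved, and the job is handed in, verdict not shown.

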